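# Wake and zero the counting scale with the parts tray on it

### The arm

A 7-joint arm with a two-finger parallel gripper is mounted at the origin on the work surface. World frame = base frame: x ahead of the robot, y to its left, z up, the work surface at z = 0. Lengths are in m, angles in rad, forces in N, time in s.
With the tool pointing down it reaches from about 0.425 to 0.975 m from the base axis. Payload 16.7 kg.
Tool frame: the origin (TCP) lies on the centre line of the jaws, within the pads' length; the fingertips stand 25 mm ahead of it and the grasp point (between the pads) lies 6 mm ahead of it; z points along the fingers, y is the line along which they close (so a half turn about z gives the same grasp; the last joint's range is limited). The gripper opens to 85 mm and grips with 20 to 120 N. Pads are 22 mm wide; open, the fingers measure 114 mm over their backs; the gripper's body (76 mm by 85 mm) begins 54 mm behind the grasp point. The pads swing forward as they close: fully open they stand 13 mm farther back than shut.
Start: joints at [-1.359, 0.426, 0.074, 1.606, -0.034, 1.111, -0.067], TCP at [0.239, 0.631, 0.256] pointing down, gripper open.
Joint ranges: [-2.85, 2.85], [-0.5, 2.14], [-1.23, 1.37], [0.21, 2.46], [-1.02, 4.16], [0.16, 2.05], [-2.73, 2.73]. Speed limits (rad/s): [1.89, 1.89, 2.39, 2.39, 3.01, 3.01, 3.01].

### API

Orientations are given as a unit quaternion [w, x, y, z].
In Python, from station import telemetry, vision, r gives the robot as it stands.
- The arm moves only by the tool apply_moves, never from a script. Its argument "series" is a list of rows, each a list of 7 numbers: the turn, a rotation vector about the tool's x, y, z in rad, then the shift along the tool's x, y, z in cm, then the opening, from 0 (shut) to 1 (fully open). In form: [[wx, wy, wz, x, y, z, claw], ...]. A call has 1 to 12 rows; each row shifts and turns the commanded pose from where the row before left it, along the tool's axes as they then stand; what a row does not reach is not made up. A row lasts 1/8 s, in which the tool goes at most 62.5 mm and 10.7 degrees, less where a joint would pass 70% of its speed; a pose out of reach is approached as far as the arm can. A call with a gripper value outside its range is refused whole. The fingers move at their own pace and stop on an object; "newtons" is the grip in N (left out, the last holds). Time passes only in rows, so rows that do not move let the fingers close. It gives the time, the measured TCP pose, the force, the opening and the grip force at its end, in the units of the state.
- telemetry.read_state(): the state, without advancing time (a new reading comes with each control period).
- vision.grab_frame(name): name is "side" or "top" or "wrist"; returns a dict with "img" (480x640x3 uint8, red, green, blue), "depth" (480x640 float32, m along the optical axis (not along the pixel's ray), 0 where there is no reading), "vfov" (degrees; the focal length in pixels is half the picture's height over the tangent of half this angle, whatever the lens; pixels are square), "cx", "cy" (the principal point, pixels), "rvec" (rotation vector, rad) and "tvec" (3), from world to camera coordinates, as OpenCV has them. Camera axes: x right, y down, z forward; pixel columns grow to the right and rows downward; lengths in m; the calibration is good to about 2 mm. A picture is of the moment at which its call begins.
- r.close_job(): hands the job in; it is judged then, once.
The state is a dict: "t": time; "qpos": joint angles; "qvel": joint speeds; "joint_torque": joint torques, N m; "tcp_pos": TCP position; "tcp_rot": TCP orientation; "contact_force": force on the tool from outside, world axes, zero at the start; "ft_torque": the same for the moment, N m; "opening": finger opening in m; "grasp_force": force on a finger pad.
Only numpy, scipy, OpenCV 4.12 (cv2) and the standard library are available. Lean on these libraries where they do the work, as an engineer would, in place of code of your own. Each camera call takes 0.05 s, during which the arm holds its last target. There are 200 camera calls.

### The job

The counting scale on the leather bench has gone to sleep with the empty parts tray on its pan. Wake it with the round key, then zero it with the long bar key: press each slowly and gently all the way down with the fingertips, keep it down for about a second and let it spring back up before going on, then withdraw. Do not press the two square keys, do not touch the pan or the tray, and leave everything else on the bench where it is.

Things in the scene. Friction and masses are not known exactly. Their poses are not given: they have to be found in the camera images.
- key_round_top (a point): the round wake key of the counting scale, 24 mm across; this point is the centre of its flat top face (it sinks with the key), 57 mm above the bench when the key is up. One of four black plastic keys in one row, 62 mm apart, on the flat front strip of the scale; their order in the row changes from start to start. Each stands 9.5 mm proud of its white rim.
- key_bar_top (a point): the zero key, the only long bar-shaped key: 42 mm along the row and 16 mm across it; this point is the centre of its flat top face, 57 mm above the bench when up.
- key_square_a_top (a point): one of the two square keys, 19 mm a side, that must not be pressed; this point is the centre of its flat top face, 57 mm above the bench when up.
- key_square_b_top (a point): one of the two square keys, 19 mm a side, that must not be pressed; this point is the centre of its flat top face, 57 mm above the bench when up.
- key_round (a joint): how far the round key is pressed in, in m: 0 up, 0.006 fully down. It has a spring: it starts to sink at about 1.5 N, is fully down, against a hard stop, at about 7 N and comes back up when released.
- key_bar (a joint): how far the bar key is pressed in, in m: 0 up, 0.006 fully down. It has a spring: it starts to sink at about 1.5 N, is fully down, against a hard stop, at about 7 N and comes back up when released.
- key_square_a (a joint): how far the first square key is pressed in, in m: 0 up, 0.006 fully down. It has a spring: it starts to sink at about 1.5 N, is fully down, against a hard stop, at about 7 N and comes back up when released.
- key_square_b (a joint): how far the second square key is pressed in, in m: 0 up, 0.006 fully down. It has a spring: it starts to sink at about 1.5 N, is fully down, against a hard stop, at about 7 N and comes back up when released.
- scale: white counting scale, fixed, 300 x 300 mm. Origin on the bench under its middle; x axis from the key side (nearest the robot) to the pan, y along the row of keys. In this frame: front strip 45 mm high, keys at x = -117.5 mm and y = -93, -31, 31, 93 mm; sloping black display from x = -85 to -35 mm, rising to 75 mm; pan behind it.
- pan: the scale's rectangular steel pan, 190 x 290 mm, rigid, its edge 85 mm behind the centres of the keys; its top with rim is 90 mm above the bench. Origin under its centre. Not to be touched.
- tray: empty open aluminium parts tray standing loose on the pan, 85 x 120 mm and 28 mm tall, its rim 115 mm above the bench; origin at the centre of its underside. Not to be touched.
- spool: wooden thread spool, 48 mm across the flanges and 62 mm tall, standing on end beside the scale. Loose; origin at the centre of its underside.
- jar: low round glass jar of wax with a black lid, 61 mm across and 44 mm tall, standing beside the scale. Loose; origin at the centre of its underside.
- tin: low round dark tin with a lid, 75 mm across and 32 mm tall, standing beside the scale. Loose; origin at the centre of its underside.
- pliers: steel pliers 175 mm long, 56 mm wide, 14 mm high, lying in front of the scale, on the robot's side of it; x axis towards the jaws. Loose; origin at the bench, under its middle.
- awl: awl with a brown wooden handle, 150 mm long, 25 mm high, lying in front of the scale, on the robot's side of it; x axis towards the point. Loose; origin at the bench, under its middle.
- pen: black edge-dye pen, 125 mm long, 20 mm high, lying well to the right. Loose; origin at the bench, under its middle.
- anvil: small steel rivet anvil, a disc 58 mm across and 18 mm thick, lying well to the left. Loose; origin at the centre of its underside.

How it is judged:
By the outcome, as a careful person would: the job done as asked, in the order asked, and still so for the second after the job is handed in, with the robot touching nothing.
It also fails if it takes over 45 s, if anything falls off the work surface, if the arm or the gripper's body presses on something with over 40 N, if the wrist force passes 120 N, or if a joint passes its speed limit or range.

## Working session

There is one attempt and no reset: what is moved stays moved. The work goes in short steps, Python scripts to look and compute and a tool call to move; the robot and the scene stay as the last step left them, time stands still between calls to the robot, and variables do not carry over. Pictures are saved under pics/ and viewed, at most 10 in all, crops included, and the job is handed in when it is done.

Besides the shell and the picture viewer there is one more tool, called after "Call:" as name([rows], argument=value, ...), one row to a line, values as JSON. apply_moves: Moves the arm, as the interface text tells. Its arguments: {"type":"object","properties":{"series":{"type":"array"},"newtons":{"type":"number"}},"required":["series"]}

```bash
mkdir -p pics; ls; cat > h.py <<'E'
import numpy as np, cv2
from station import telemetry, vision, r
def cam(n):
    f=vision.grab_frame(n); R=cv2.Rodrigues(np.array(f["rvec"],float))[0]; t=np.array(f["tvec"],float).ravel()
    F=240/np.tan(np.radians(f["vfov"])/2); return f,R,t,F
def cast(c,uv,z):
    f,R,t,F=c; uv=np.atleast_2d(uv).astype(float)
    d=np.c_[(uv[:,0]-f["cx"])/F,(uv[:,1]-f["cy"])/F,np.ones(len(uv))]@R; o=-R.T@t
    return o+d*((z-o[2])/d[:,2])[:,None]
E
python3 - <<'E'
from h import *
s=telemetry.read_state(); print({k:np.round(s[k],3) for k in s})
for n in("top","side"):
    c=cam(n); cv2.imwrite(f"pics/{n}1.png",c[0]["img"][...,::-1]); print(n,c[3],-c[1].T@c[2],np.round(c[1],2).tolist(),c[0]["cx"],c[0]["cy"])
E
```

```text
pics
{'t': np.float64(0.0), 'qpos': array([-1.358,  0.427,  0.074,  1.607, -0.034,  1.111, -0.067]), 'qvel': array([ 0.001, -0.001, -0.   ,  0.   , -0.001, -0.001,  0.002]), 'joint_torque': array([-3.0000e-03, -9.4984e+01,  3.7600e+00, -4.6356e+01,  1.9000e-02,
        1.0000e-02,  0.0000e+00]), 'tcp_pos': array([0.239, 0.631, 0.256]), 'tcp_rot': array([-0.   ,  0.18 ,  0.984, -0.001]), 'contact_force': array([-1.17 , -0.118, -0.532]), 'ft_torque': array([-0.014, -0.009,  0.019]), 'grasp_force': np.float64(0.0), 'opening': np.float64(0.086)}
top 496.3486225149202 [0.40544501 0.01127877 1.12325904] [[0.02, -1.0, -0.0], [-0.99, -0.02, -0.15], [0.15, 0.0, -0.99]] 311.6002411778307 248.1577490293718
side 493.0562853408663 [ 0.14987849 -0.7306335   0.78636789] [[0.88, -0.48, -0.01], [-0.31, -0.56, -0.77], [0.36, 0.68, -0.64]] 322.29240827282695 238.22842562770293
```

View pics/top1.png

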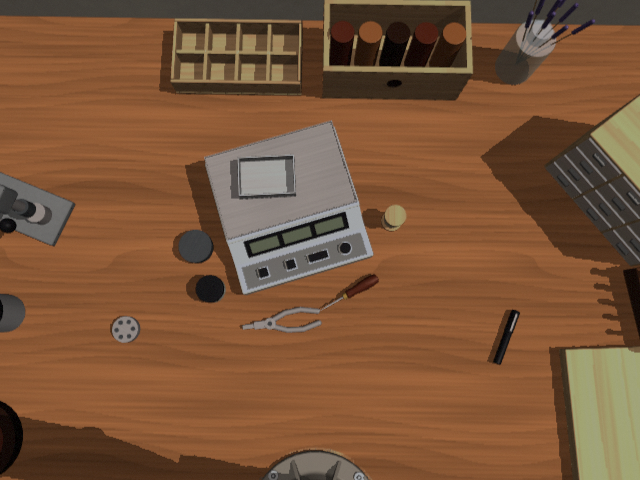

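View pics/side1.png

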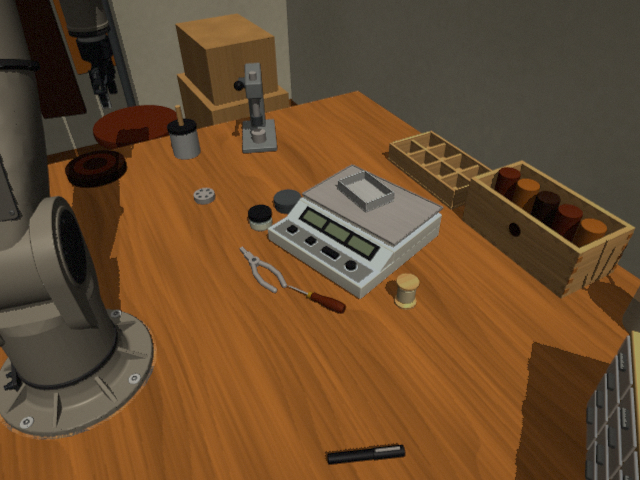

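The top view shows the key row from left to right: square (263,272), square (290,264), bar (317,256), round (345,248). The side view shows the same order, with the bar at about (330,252) and the round key at about (350,265). I'll refine these with masks.

```bash
python3 - <<'E'
from h import *
P={"top":[(263,272),(290,264),(317,256),(345,248)],"side":[(292,230),(310,241),(330,252),(350,265)]}
for n in P:
    c=cam(n); g=c[0]["img"].max(2); X=[]
    for p in P[n]:
        m=np.zeros_like(g); cv2.circle(m,p,14,255,-1)
        k=((g<50)&(m>0)).astype(np.uint8); N,l,st,ce=cv2.connectedComponentsWithStats(k)
        i=1+np.argmin([np.hypot(*(ce[j]-p))-0.1*st[j,4] for j in range(1,N)])
        x=cast(c,ce[i],.057)[0]; X.append(x); 
        v,u=np.round(ce[i]).astype(int)[::-1]; d=c[0]["depth"][v,u]
        ray=np.array([(u-c[0]["cx"])/c[3]*d,(v-c[0]["cy"])/c[3]*d,d]); w=c[1].T@(ray-c[2])
        print(n,ce[i].round(1),st[i],x.round(4),"depthpt",w.round(4))
    X=np.array(X); print(np.linalg.norm(np.diff(X,axis=0),axis=1), np.degrees(np.arctan2(*(X[0]-X[3])[:2])))
    a=[(215,235,380,295)] if n=="top" else [(265,195,385,295)]
    x0,y0,x1,y1=a[0]; cv2.imwrite(f"pics/{n}c.png",cv2.resize(c[0]["img"][y0:y1,x0:x1,::-1],None,fx=4,fy=4,interpolation=0))
a=cv2.imread("pics/topc.png");b=cv2.imread("pics/sidec.png");b=cv2.resize(b,(400,333));a=cv2.resize(a,(660,240))
o=np.zeros((580,660,3),np.uint8);o[:240]=a;o[240:573,:400]=b;cv2.imwrite("pics/c.png",o)
E
```

```text
top [262.9 272. ] [259 268   9   9  62] [0.5161 0.1206 0.057 ] depthpt [0.5162 0.1204 0.0565]
top [290.3 263.8] [286 260  10   9  60] [0.5351 0.0619 0.057 ] depthpt [0.5346 0.0625 0.0567]
top [317.6 255.6] [309 251  19  11 117] [0.5541 0.0031 0.057 ] depthpt [0.5531 0.0022 0.0572]
top [344.7 247.5] [340 243  10  10  81] [ 0.5728 -0.0556  0.057 ] depthpt [ 0.5721 -0.0563  0.0547]
[0.06162528 0.06184178 0.06159857] -17.841972976240488
side [291.9 228.6] [287 225  10   8  55] [0.5157 0.1175 0.057 ] depthpt [0.5141 0.1133 0.0593]
side [310.3 240. ] [305 236  11   9  61] [0.5345 0.0583 0.057 ] depthpt [0.5335 0.058  0.0576]
side [329.8 252.1] [322 246  17  13 114] [ 0.5533 -0.0007  0.057 ] depthpt [5.543e-01 3.000e-04 5.600e-02]
side [350.4 264.8] [345 260  11  10  79] [ 0.5719 -0.0593  0.057 ] depthpt [ 0.5708 -0.0596  0.057 ]
[0.06209111 0.06197253 0.06145937] -17.646050652721105
```

View pics/c.png

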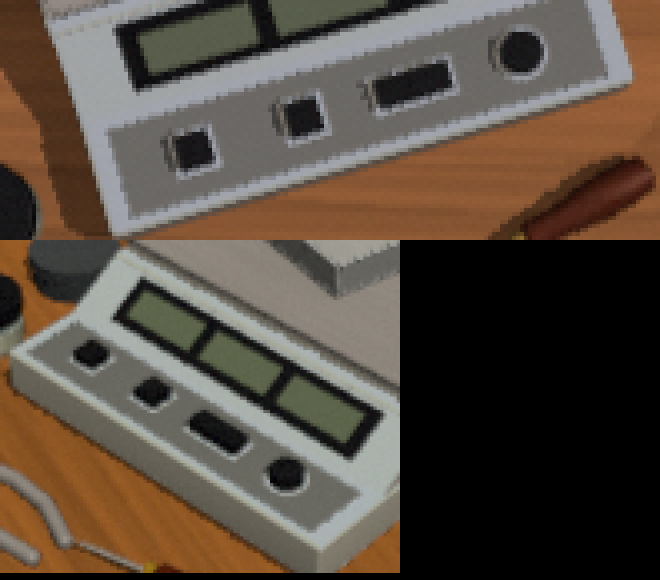

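The crop confirms the order: two squares, then the bar, then the round key at the right end. The 62 mm spacing and the heights check out. The two views average to round ≈ (0.572, -0.0575) and bar ≈ (0.5537, 0.001), with the scale yaw at about 17.8°. I'll move over at height with the fingers shut.

Call:
apply_moves([
  [0,0,0,-1.5,-1.5,0,0],
  [0,0,0,-3.5,-3.3,0,0],
  [0,0,0,-3.5,-3.3,0,0],
  [0,0,0,-3.5,-3.3,0,0],
  [0,0,0,-3.5,-3.3,0,0],
  [0,0,0,-3.5,-3.3,0,0],
  [0,0,0,-3.5,-3.3,0,0],
  [0,0,0,-3.5,-3.3,0,0],
  [0,0,0,-3.5,-3.3,0,0],
  [0,0,0,-3.5,-3.3,0,0],
  [0,0,0,-3.5,-3.3,0,0],
  [0,0,0,-3.5,-3.3,0,0],
])

```text
t: 1.7
tcp_pos: [0.4793, 0.1337, 0.2564]
tcp_rot: [0.0, 0.18, 0.984, 0.0]
contact_force: [0.7, -0.3, 0.5]
opening: -0.0002
grasp_force: 0.0
```

Call:
apply_moves([
  [0,0,0,-3.5,-3.3,0,0],
  [0,0,0,-3.5,-3.3,0,0],
  [0,0,0,-3.5,-3.3,0,0],
  [0,0,0,-3.5,-3.3,0,0],
  [0,0,0,-1,-1,0,0],
  [0,0,-0.112,0,0,0,0],
  [0,0,-0.112,0,0,0,0],
  [0,0,-0.112,0,0,0,0],
  [0,0,-0.112,0,0,0,0],
  [0,0,-0.112,0,0,0,0],
  [0,0,-0.112,0,0,0,0],
  [0,0,0,0,0,0,0],
])

```text
t: 3.2
tcp_pos: [0.5686, -0.0497, 0.2563]
tcp_rot: [-0.0, -0.154, 0.988, 0.0]
contact_force: [0.2, -0.1, -0.3]
opening: 0.0002
grasp_force: 0.0
```

```bash
cat >> h.py <<'E'
from scipy.spatial.transform import Rotation as Ro
T={"round":(.5723,-.0575),"bar":(.5537,.0012)}
def rel(k,z):
    s=telemetry.read_state(); q=s["tcp_rot"]; M=Ro.from_quat([*q[1:],q[0]]).as_matrix()
    yt=np.array([-.306,.952,0]); G=np.c_[np.cross(yt,[0,0,-1]),yt,[0,0,-1]]
    print("t",round(s["t"],2),"tcp",np.round(s["tcp_pos"],4),"F",np.round(s["contact_force"],2),"op",round(s["opening"],4),"qv",np.abs(s["qvel"]).max().round(3))
    print(k,"shift cm",(100*M.T@(np.array([*T[k],z])-s["tcp_pos"])).round(2),"turn",Ro.from_matrix(M.T@G).as_rotvec().round(4))
E
python3 - <<'E'
from h import *
rel("round",.112)
c=cam("wrist"); cv2.imwrite("pics/w1.png",c[0]["img"][...,::-1])
E
```

```text
t 3.2 tcp [ 0.5686 -0.0497  0.2563] F [ 0.2  -0.08 -0.34] op 0.0002 qv 0.065
round shift cm [-0.11 -0.86 14.43] turn [ 0.0004 -0.     -0.0013]
```

View pics/w1.png

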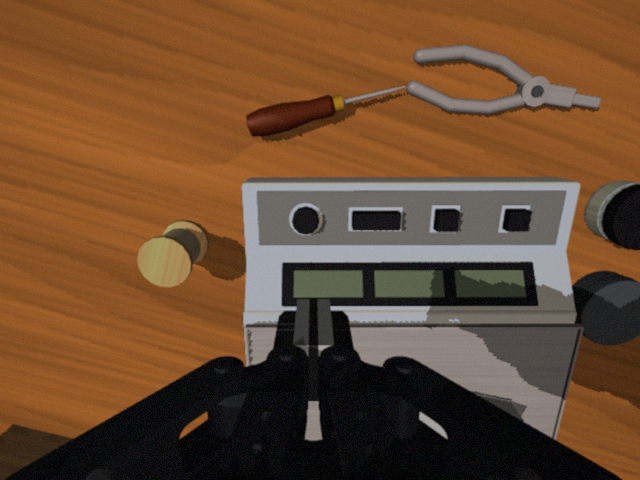

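The wrist view shows the round key at (306,219), the bar at (376,219) and the squares at (446,219) and (516,220). The fingertips are around (313,300). I'll cross-check the positions with this third view.

```bash
python3 - <<'E'
from h import *
c=cam("wrist"); g=c[0]["img"].max(2)
print("cam",(-c[1].T@c[2]).round(3))
for p in [(306,219),(376,219),(446,219),(516,220)]:
    m=np.zeros_like(g); cv2.rectangle(m,(p[0]-30,p[1]-22),(p[0]+30,p[1]+22),255,-1)
    k=((g<50)&(m>0)).astype(np.uint8); N,l,st,ce=cv2.connectedComponentsWithStats(k)
    i=1+np.argmax(st[1:,4]); print(ce[i].round(1),st[i],cast(c,ce[i],.057)[0].round(4))
tip=telemetry.read_state()["tcp_pos"]-[0,0,.025]
print("tip px",cv2.projectPoints(tip,c[0]["rvec"],c[0]["tvec"],np.array([[c[3],0,c[0]["cx"]],[0,c[3],c[0]["cy"]],[0,0,1]]),None)[0].ravel())
E
```

```text
cam [ 0.493 -0.073  0.375]
[305.7 220. ] [293 207  26  27 533] [ 0.5725 -0.0552  0.057 ]
[376.3 219.8] [353 211  48  19 877] [0.5537 0.0034 0.057 ]
[446.7 219.6] [434 209  26  22 521] [0.5351 0.0616 0.057 ]
[516.8 219.4] [503 209  29  22 553] [0.5165 0.1196 0.057 ]
tip px [312.30274656 317.19006035]
```

Three views agree to about 3 mm: round (0.5722, -0.0562), bar (0.5538, 0.0024). I'll descend to about 10 mm above the round key.

Call:
apply_moves([
  [0,0,0,-0.14,-0.73,0,0],
  [0,0,0,0,0,2,0],
  [0,0,0,0,0,3,0],
  [0,0,0,0,0,3,0],
  [0,0,0,0,0,3,0],
  [0,0,0,0,0,2.4,0],
  [0,0,0,0,0,1.5,0],
  [0,0,0,0,0,1,0],
  [0,0,0,0,0,0.5,0],
  [0,0,0,0,0,0,0],
  [0,0,0,0,0,0,0],
  [0,0,0,0,0,0,0],
])

```text
t: 4.8
tcp_pos: [0.573, -0.0563, 0.0928]
tcp_rot: [0.0, -0.154, 0.988, -0.0]
contact_force: [0.4, 0.3, 0.0]
opening: -0.0002
grasp_force: 0.0
```

```bash
sed -i 's/^T=.*/T={"round":(.5722,-.0562),"bar":(.5538,.0024)}/' h.py; python3 - <<'E'
from h import *
rel("round",.082)
c=cam("side"); cv2.imwrite("pics/s2.png",cv2.resize(c[0]["img"][170:320,250:450,::-1],None,fx=4,fy=4))
E
```

```text
t 4.8 tcp [ 0.573  -0.0563  0.0928] F [0.4  0.34 0.03] op -0.0002 qv 0.002
round shift cm [0.08 0.03 1.08] turn [-0.0001  0.0007 -0.0008]
```

View pics/s2.png

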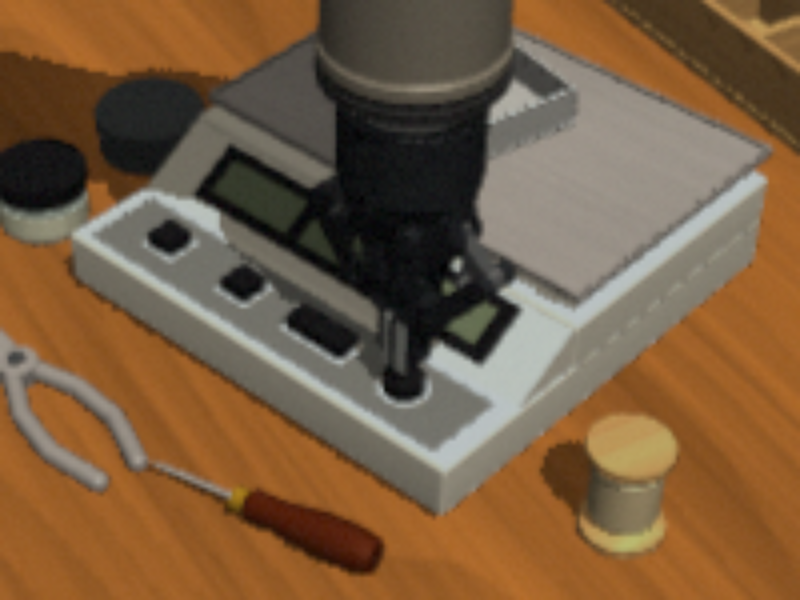

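The fingertips sit just above the round key at (403,375 in the crop), clear of everything else. Now pressing slowly.

Call:
apply_moves([
  [0,0,0,0.05,0,0.15,0],
  [0,0,0,0,0,0.15,0],
  [0,0,0,0,0,0.15,0],
  [0,0,0,0,0,0.15,0],
  [0,0,0,0,0,0.15,0],
  [0,0,0,0,0,0.1,0],
  [0,0,0,0,0,0.1,0],
  [0,0,0,0,0,0.1,0],
  [0,0,0,0,0,0.1,0],
  [0,0,0,0,0,0,0],
])

```text
t: 6.1
tcp_pos: [0.5723, -0.0565, 0.0808]
tcp_rot: [-0.0, -0.154, 0.988, -0.0]
contact_force: [-0.9, 1.0, 2.2]
opening: -0.0002
grasp_force: 1.3
```

Call:
apply_moves([
  [0,0,0,0,0,0.06,0],
  [0,0,0,0,0,0.06,0],
  [0,0,0,0,0,0.06,0],
  [0,0,0,0,0,0.06,0],
  [0,0,0,0,0,0.06,0],
  [0,0,0,0,0,0.06,0],
  [0,0,0,0,0,0.06,0],
  [0,0,0,0,0,0,0],
])

```text
t: 7.1
tcp_pos: [0.5723, -0.0565, 0.0767]
tcp_rot: [0.0, -0.154, 0.988, 0.0]
contact_force: [-1.6, -0.2, 5.7]
opening: 0.0003
grasp_force: 3.1
```

Call:
apply_moves([
  [0,0,0,0,0,0.05,0],
  [0,0,0,0,0,0.05,0],
  [0,0,0,0,0,0.05,0],
  [0,0,0,0,0,0.03,0],
  [0,0,0,0,0,0,0],
])

```text
t: 7.72
tcp_pos: [0.5724, -0.0565, 0.0758]
tcp_rot: [0.0, -0.154, 0.988, 0.0]
contact_force: [-8.9, 0.6, 25.2]
opening: 0.0001
grasp_force: 12.4
```

Hard stop reached. I'll ease off slightly while staying on the stop, hold, then release slowly.

Call:
apply_moves([
  [0,0,0,0,0,-0.05,0],
  [0,0,0,0,0,0,0],
  [0,0,0,0,0,0,0],
  [0,0,0,0,0,0,0],
  [0,0,0,0,0,0,0],
  [0,0,0,0,0,0,0],
])

```text
t: 8.48
tcp_pos: [0.5724, -0.0565, 0.0759]
tcp_rot: [0.0, -0.154, 0.988, 0.0]
contact_force: [-5.5, -0.4, 16.9]
opening: -0.0001
grasp_force: 8.6
```

Call:
apply_moves([
  [0,0,0,0,0,-0.1,0],
  [0,0,0,0,0,-0.1,0],
  [0,0,0,0,0,-0.2,0],
  [0,0,0,0,0,-0.2,0],
  [0,0,0,0,0,-0.2,0],
  [0,0,0,0,0,-0.5,0],
  [0,0,0,0,0,-1,0],
  [0,0,0,0,0,-1,0],
  [0,0,0,0,0,-0.5,0],
  [0,0,0,0,0,0,0],
  [0,0,0,0,0,0,0],
])

```text
t: 9.85
tcp_pos: [0.5722, -0.0564, 0.1131]
tcp_rot: [-0.0, -0.154, 0.988, 0.0]
contact_force: [-0.3, 0.3, -0.6]
opening: 0.0
grasp_force: 0.0
```

```bash
python3 - <<'E'
from h import *
rel("bar",.092)
c=cam("side"); cv2.imwrite("pics/s3.png",cv2.resize(c[0]["img"][170:320,250:450,::-1],None,fx=4,fy=4))
E
```

```text
t 9.85 tcp [ 0.5722 -0.0564  0.1131] F [-0.27  0.32 -0.61] op 0.0 qv 0.005
bar shift cm [-0.05  6.16  2.11] turn [ 0.0001 -0.0003 -0.0008]
```

View pics/s3.png

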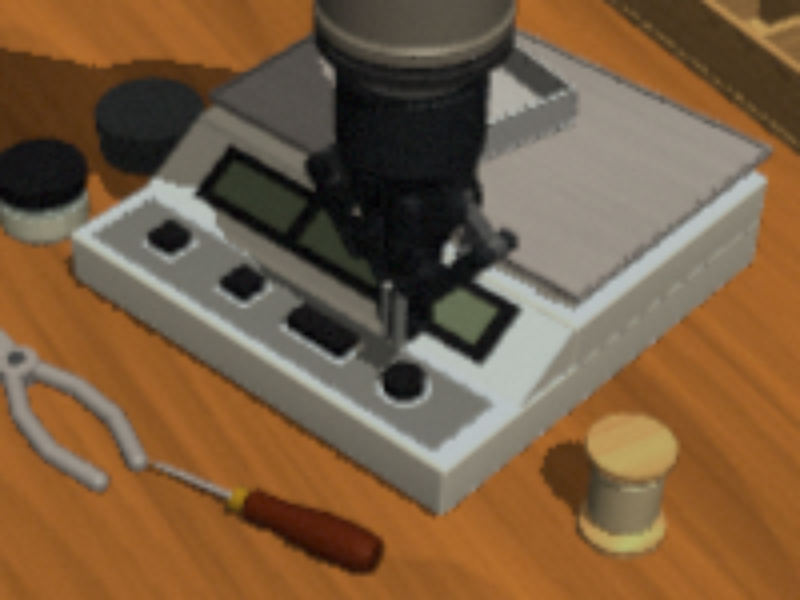

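The round key has sprung back up at (403,382 in the crop) and nothing else has moved. On to the bar key.

Call:
apply_moves([
  [0,0,0,-0.05,1,0,0],
  [0,0,0,0,2,0,0],
  [0,0,0,0,2,0,0],
  [0,0,0,0,1.16,0,0],
  [0,0,0,0,0,1,0],
  [0,0,0,0,0,1,0],
  [0,0,0,0,0,0.5,0],
  [0,0,0,0,0,0.2,0],
  [0,0,0,0,0,0,0],
  [0,0,0,0,0,0,0],
])

```text
t: 11.15
tcp_pos: [0.5541, 0.0022, 0.0865]
tcp_rot: [0.0, -0.154, 0.988, -0.0]
contact_force: [-0.6, 0.2, 0.1]
opening: 0.0002
grasp_force: 0.0
```

```bash
python3 - <<'E'
from h import *
rel("bar",.082)
c=cam("side"); cv2.imwrite("pics/s4.png",cv2.resize(c[0]["img"][170:320,250:450,::-1],None,fx=4,fy=4))
E
```

```text
t 11.15 tcp [0.5541 0.0022 0.0865] F [-0.61  0.23  0.15] op 0.0002 qv 0.003
bar shift cm [0.03 0.03 0.45] turn [-0.0001  0.0003 -0.0012]
```

View pics/s4.png

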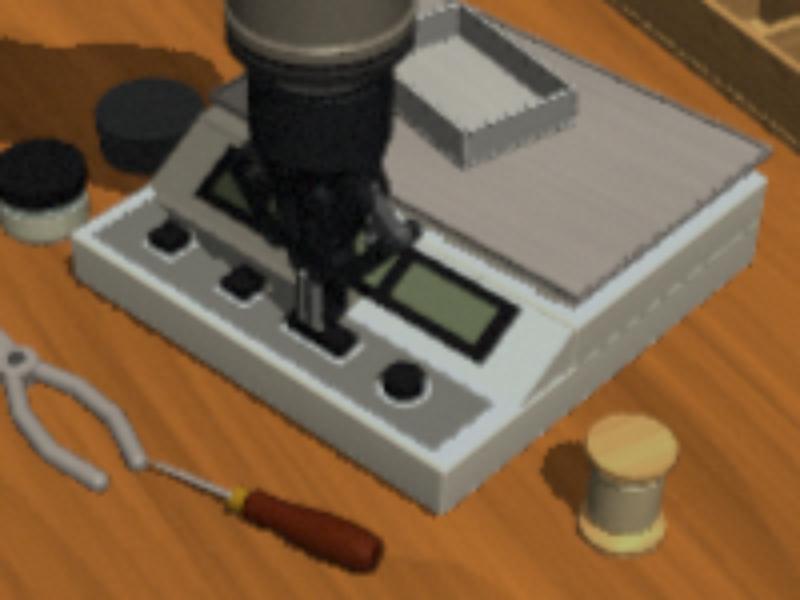

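The fingertips are over the middle of the bar key (320,330 in the crop), clear of the neighbouring keys. Pressing slowly.

Call:
apply_moves([
  [0,0,0,0.03,0.03,0.1,0],
  [0,0,0,0,0,0.1,0],
  [0,0,0,0,0,0.1,0],
  [0,0,0,0,0,0.1,0],
  [0,0,0,0,0,0.1,0],
  [0,0,0,0,0,0.06,0],
  [0,0,0,0,0,0.06,0],
  [0,0,0,0,0,0.06,0],
  [0,0,0,0,0,0.06,0],
  [0,0,0,0,0,0.06,0],
  [0,0,0,0,0,0.06,0],
  [0,0,0,0,0,0.06,0],
])

```text
t: 12.7
tcp_pos: [0.5537, 0.0026, 0.0772]
tcp_rot: [0.0, -0.154, 0.988, -0.0]
contact_force: [-1.7, 0.4, 5.6]
opening: -0.0007
grasp_force: 2.9
```

Call:
apply_moves([
  [0,0,0,0,0,0.04,0],
  [0,0,0,0,0,0.04,0],
  [0,0,0,0,0,0.03,0],
  [0,0,0,0,0,0,0],
])

```text
t: 13.2
tcp_pos: [0.5536, 0.0026, 0.0761]
tcp_rot: [0.0, -0.154, 0.988, 0.0]
contact_force: [-1.7, -0.1, 6.2]
opening: 0.0
grasp_force: 3.4
```

Call:
apply_moves([
  [0,0,0,0,0,0.04,0],
  [0,0,0,0,0,0.03,0],
  [0,0,0,0,0,0,0],
])

```text
t: 13.58
tcp_pos: [0.5537, 0.0025, 0.0759]
tcp_rot: [0.0, -0.154, 0.988, 0.0]
contact_force: [-6.3, 0.6, 18.3]
opening: -0.0003
grasp_force: 8.9
```

On the stop at 18 N. Holding for about a second, then releasing slowly and withdrawing.

Call:
apply_moves([
  [0,0,0,0,0,0,0],
  [0,0,0,0,0,0,0],
  [0,0,0,0,0,0,0],
  [0,0,0,0,0,0,0],
  [0,0,0,0,0,0,0],
  [0,0,0,0,0,0,0],
  [0,0,0,0,0,0,0],
])

```text
t: 14.45
tcp_pos: [0.5537, 0.0026, 0.0759]
tcp_rot: [0.0, -0.154, 0.988, 0.0]
contact_force: [-5.8, 0.4, 17.6]
opening: -0.0
grasp_force: 8.9
```

Call:
apply_moves([
  [0,0,0,0,0,-0.1,0],
  [0,0,0,0,0,-0.1,0],
  [0,0,0,0,0,-0.2,0],
  [0,0,0,0,0,-0.2,0],
  [0,0,0,0,0,-0.2,0],
  [0,0,0,0,0,-0.5,0],
  [0,0,0,0,0,-1.5,0],
  [0,0,0,0,0,-3,0],
  [0,0,0,0,0,-3,0],
  [0,0,0,0,0,-3,0],
  [0,0,0,0,0,-3,0],
  [0,0,0,0,0,-1,0],
])

```text
t: 15.95
tcp_pos: [0.5542, 0.0025, 0.2358]
tcp_rot: [0.002, -0.154, 0.988, 0.0]
contact_force: [-0.4, 0.1, -0.1]
opening: -0.0001
grasp_force: 0.0
```

Call:
apply_moves([
  [0,0,0,0,0,0,0],
  [0,0,0,0,0,0,0],
  [0,0,0,0,0,0,0],
])

```text
t: 16.32
tcp_pos: [0.5532, 0.0025, 0.2325]
tcp_rot: [-0.001, -0.154, 0.988, -0.0]
contact_force: [0.8, -0.3, -1.1]
opening: 0.0005
grasp_force: 0.0
```

```bash
python3 - <<'E'
from h import *
rel("bar",.082)
c=cam("side"); cv2.imwrite("pics/s5.png",c[0]["img"][...,::-1])
E
```

```text
t 16.32 tcp [0.5532 0.0025 0.2325] F [ 0.79 -0.28 -1.06] op 0.0005 qv 0.004
bar shift cm [-0.07 -0.03 15.05] turn [ 0.     -0.0015 -0.0009]
```

View pics/s5.png

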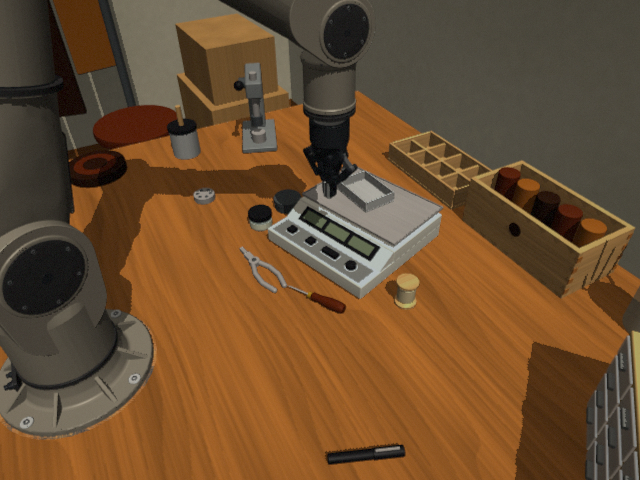

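All four keys are up (bar 330,252; round 350,265). The tray and loose items haven't moved, and the arm is clear and still. Handing in.

```bash
python3 -c "
from station import r
print(r.close_job())"
```

```text
the job is handed in; nothing more can be done
None
```

I pressed the round wake key and then the bar zero key fully down, held each for about a second and let it spring back up, then withdrew and handed the job in at about 16 s; peak force read was about 25 N, nothing else on the bench moved, and the display showed no visible change, so the wake and zero themselves are unconfirmed.

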